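Bolt the medicine chest shut against its seal

ROBOT

A 6-joint arm with a two-finger parallel gripper is mounted at the origin on a cart in front of the work surface, level with it; the furniture and walls round the work are solid. World frame = base frame: x ahead of the robot, y to its left, z up, the work surface at z = 0. Lengths are in mm, angles in rad, forces in N, time in s.
With the tool pointing down it reaches from about 325 to 850 mm from the base axis. Payload 15.5 kg.
Tool frame: the origin (TCP) lies at the very end of the fingers, on their centre line; the grasp point (between the pads) lies 19 mm behind it (robot.pinch_z is the distance from the TCP to the grasp point, in mm); z points along the fingers, y is the line along which they close (so a half turn about z gives the same grasp; the last joint's range is limited). The gripper opens to 91 mm and grips with 3 to 60 N. Pads are 32 mm wide; open, the fingers measure 118 mm over their backs; the gripper's body (76 mm by 178 mm) begins 60 mm behind the grasp point.
Start: joints at [-1.409, 0.494, 1.345, -0, 1.302, -0.096], TCP at [159.347, -604.347, 213.915] pointing down, gripper open.
Joint ranges: [-2.91, 2.91], [-0.82, 2.16], [0.22, 2.67], [-1.22, 4.37], [0.12, 2.79], [-3.08, 3.08]. Speed limits (rad/s): [1.89, 1.89, 2.57, 3.01, 3.01, 3.01].

INTERFACE

Orientations are given as a unit quaternion [x, y, z, w].
In Python, from cell import robot gives the robot as it stands. Calls block until the motion is done:
- robot.move_to(position, orientation): joint-space move of the TCP to a pose.
- robot.line_to(position, rot=None, max_speed=150, until_force=None): straight line of the TCP; rot=None keeps the orientation; max_speed is the mean speed in mm/s. With until_force (N) it stops when the force on the tool has changed by that much, and returns True; else False.
- robot.set_joints(angles): joint-space move.
- robot.command_gripper(opening): finger opening in mm; the grip force is fixed at half the most; returns when the fingers have stopped.
- robot.wait(seconds).
- robot.ik(position, orientation): joint angles nearest the present ones, or None.
- robot.get_obs(): the state.
- robot.grab_frame(name): name is "side" or "top"; returns the picture (480x640x3 uint8, red, green, blue); there is no depth.
- robot.calibration(name): a dict with "mtx" (3x3 intrinsics, pixels), "R" (3x3) and "t" (3): a world point X has camera coordinates R X + t. Camera axes: x right, y down, z forward; pixel columns grow to the right and rows downward; lengths in mm; the calibration is good to about 2 mm. A picture is of the moment at which its call begins. calibration takes no time and is no camera call.
A pose or a line that the arm cannot do raises robot.Unreachable and nothing moves.
- robot.close_job(): hands the job in; it is judged then, once.
The state is a dict: "time_s": time; "q": joint angles; "qd": joint speeds; "joint_torque": joint torques, N m; "eef_pos": TCP position; "tcp_rot": TCP orientation; "ft_force": force on the tool from outside, world axes, zero at the start; "wrist_torque": the same for the moment, N m; "width": finger opening in mm; "grasp_force": force on a finger pad.
Only numpy, scipy, OpenCV 4.12 (cv2) and the standard library are available. Lean on these libraries where they do the work, as an engineer would, in place of code of your own. Each camera call takes 0.05 s, during which the arm holds its last target. There are 200 camera calls.

TASK

The medicine chest on the counter has been left open: lower its lid, then hold the lid pressed down on its rubber seal by the knob of the barrel bolt while you feel the bolt into the keeper and slide it fully home, and turn the handle down flat into its notch. The keeper's height has to be found by feel: never ram the bolt at it (it bends at 25 N). Let go, and leave the other things on the counter where they are.

Things in the scene. Friction and masses are not known exactly. Their poses are not given: they have to be found in the camera images.
- chest: white steel medicine chest, 210 deep (x) x 230 wide (y) x 90 mm high, screwed to the worktop. Origin under its centre on the worktop; x points to its back, y to its left, z up; the front (-x) faces the robot. A fixed strip of its top, 42 mm deep, top at z = 90 mm, runs along the front edge (chest x -105 to -62 mm). Three vials stand inside
- lid_hinge (a point): middle of the lid's hinge axis, which runs along chest y at chest x = +94, z = 81 mm. The lid's underside plane passes through it; the lid is 9 mm thick, 230 mm wide and reaches 154 mm from the axis (to chest x = -60 mm when down). The hinge is stiff (about 0.3 Nm) and holds the lid where it is left
- lid (a joint): angle of the lid, rad: 0 = right down, top flush with the fixed strip; positive = open. It meets a springy foam-rubber seal at 0.075 and, let go, rests there at about 0.057 to 0.070. From there it must be pressed further down: force at the knob grows about evenly from 2 N to some 20 N at 0 rad, and it springs back when let go
- lid_press (a point): point on the lid's top, 70 mm left of its middle (chest +y) and 134 mm from the hinge axis (20 mm behind the front edge): bare sheet, a good place to push the lid down from above
- bolt_slide (a joint): travel of the steel barrel bolt on the middle of the lid, m: 0 = drawn back, grows as it slides to chest -x, over the front strip. 0.020: the nose of its 9 mm rod meets the keeper; 0.028: through it; 0.036: end stop, fully home. Friction about 1.5 N. The rod's axis lies at chest y = 0, 14 mm above the lid's top
- bolt_turn (a joint): angle of the bolt's handle about the rod, rad: 0 = upright (square to the lid), positive = turned down to the right (chest -y), 1.53 = flat, end stop. A slot in the barrel keeps it upright (play 0.12 rad either way) until the bolt is within 2.5 mm of its end stop, where the notch is; once down, the bolt cannot slide back
- notch (a point): middle of the notch in the barrel's right cheek (moves with the lid), 11.5 mm long in x, into which the handle's 7 mm stem goes down; 131 mm from the hinge axis, at rod height. The barrel is 74 mm long, 23 mm high above the lid and 21 mm wide, on a base plate 36 mm wide
- knob (a point): centre of the 16 mm steel ball on the end of the bolt's handle, 36 mm from the rod's axis: 50 mm above the lid's top when upright, at chest x = -2 mm drawn back and -38 mm fully home (lid down). Turned flat it is 14 mm above the lid's top and 36 mm right of the rod. The lid can be pressed and the bolt slid and turned by it
- bolt_nose (a point): middle of the rod's flat front end (edge barely broken), on the rod's axis, 56 mm ahead of the handle; with the lid down at chest x = -58 mm drawn back and -94 mm fully home
- strike: steel strike on the fixed strip; origin at chest x = -82, y = 0, z = 90 mm, axes as the chest's; up to 35 mm high, 50 mm wide at its foot. Between its cheeks is clamped the keeper, a square loop (8 mm deep in x, 22 mm wide, bars 5 to 6 mm) with an opening 12 mm wide and 10.6 mm high for the 9 mm rod. More than 25 N bends it
- strike_top (a point): point 20 mm above the strike's origin. The keeper's height is set by hand and not measured: its opening's centre stands anywhere from 14.4 to 23.2 mm above the strip, so it meets the rod at an unknown lid angle from 0.002 to 0.052, within about 0.8 mm of height. Lid higher: the nose hits its upper bar at 0.020 travel; lower: its bottom bar
- oximeter: blue and white finger oximeter, 34 x 58 x 30 mm, right of the chest; origin under its middle; to be left where it is
- dropper_bottle: brown dropper bottle, 34 mm across, 102 mm high, left of the chest; origin under its middle; to be left where it is
- rubber_stamp: stamp with a knob handle, 24 x 48 x 67 mm, on the right; origin under its middle; to be left where it is
- plaster_tape: roll of plaster, 60 mm across, 25 mm high, on the right; origin under its middle; to be left where it is
- kidney_dish: kidney dish, 206 x 96 x 32 mm, on the left; origin under its middle; to be left where it is
- tablet_tub: white tub with screw cap, 66 mm across, 117 mm high, behind on the right; origin under its middle; to be left where it is

How it is judged (in metres and radians):
On the way, in this order (a step that is already met when the one before it is completed fails the run):
1. the lid is down on its seal (below 0.080 rad) (value of joint lid below 0.08 rad), for 0.2 s.
2. the bolt is through the keeper: slid 30 mm or more with the lid below 0.066 rad (value of joint bolt_slide above 0.03 m and value of joint lid below 0.066 rad), for 0.2 s.
At the end, for the whole second after the job is handed in: the lid is held down on its seal (below 0.066 rad) by the bolt, which is home (slid more than 32 mm), with its handle turned down flat in the notch (more than 1.3 rad), and stays so (value of joint lid below 0.066 rad and value of joint bolt_slide above 0.032 m and value of joint bolt_turn above 1.3 rad); the robot touches nothing.
It fails at once if the strike and its keeper are pushed with more than 25 N (contact force between strike and anything else above 25 N).
It fails at once if a bystander is moved by more than 30 mm (distance of any of oximeter, dropper_bottle, rubber_stamp, plaster_tape, kidney_dish, tablet_tub from where it was at the start of the episode above 0.03 m).
It also fails if it takes over 67 s, if anything falls off the work surface, if the arm or the gripper's body presses on something with over 40 N, if the wrist force passes 120 N, or if a joint passes its speed limit or range.

## Working session

There is one attempt and no reset: what is moved stays moved. The work goes in short steps, each a Python script; the robot and the scene stay as the last script left them, time stands still between calls to the robot, and variables do not carry over. Pictures are saved under pics/ and viewed, at most 10 in all, crops included, and the job is handed in when it is done.

```bash
ls; mkdir -p pics
python3 - <<'E'
from cell import robot
import cv2
for n in("side","top"):
    cv2.imwrite(f"pics/{n}0.png",robot.grab_frame(n)[:,:,::-1]); c=robot.calibration(n); print(n,c["mtx"].tolist(),c["R"].tolist(),c["t"].tolist())
o=robot.get_obs();print(o["time_s"],o["tcp_rot"],o["eef_pos"])
E
```

```text
pics
side [[467.339512523363, 0.0, 317.40459044704147], [0.0, 467.339512523363, 233.87397619873389], [0.0, 0.0, 1.0]] [[0.986029667609574, -0.1649058611429842, 0.023485134754652782], [-0.05350227302847851, -0.4470710355675842, -0.8928969682652719], [0.1577434669789514, 0.8791663927364483, -0.44964814300544137]] [-529.8716222506941, 76.55776771675168, 1409.2116115888825]
top [[591.0483535543177, 0.0, 327.2386623055886], [0.0, 591.0483535543177, 236.77044304608594], [0.0, 0.0, 1.0]] [[0.025376531009677607, -0.9996697294191413, -0.004057555541919929], [-0.9866802007073842, -0.024393990251597032, -0.1608325675093227], [0.16068046927349552, 0.008084882353249279, -0.9869733641144441]] [-104.18350803160861, 545.9464755610675, 1490.1959987145012]
0.1 [ 9.91705038e-01  1.28533484e-01 -3.39832077e-05 -5.09283881e-04] [ 159.27733783 -604.03938074  213.43409186]
```

View pics/side0.png

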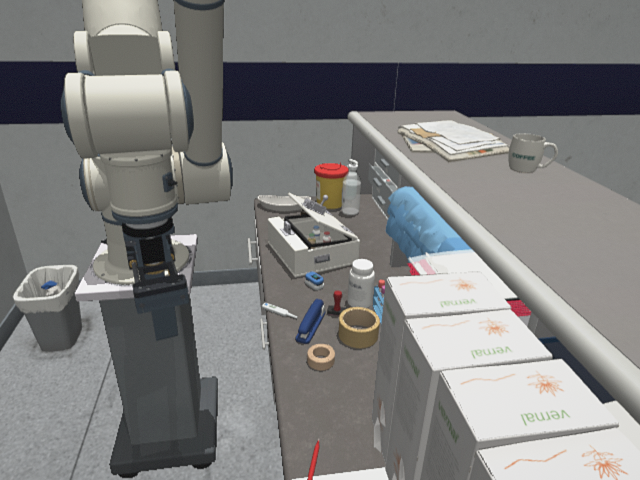

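View pics/top0.png

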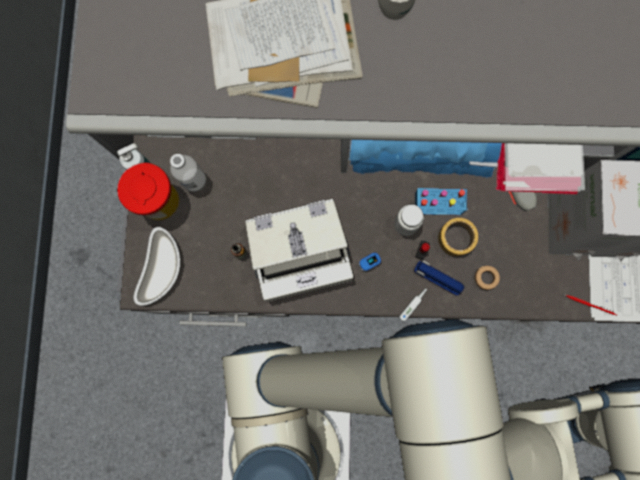

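The top view shows the chest at about (300,250), lid open and hinge at the back. The strike is near (307,280) and the bolt near (296,238). I'll zoom in for corner pixels.

Run:
```python
import cv2
a=cv2.imread("pics/top0.png")[190:310,225:375]; cv2.imwrite("pics/topc.png",cv2.resize(a,None,fx=5,fy=5,interpolation=cv2.INTER_CUBIC))
a=cv2.imread("pics/side0.png")[180:285,250:370]; cv2.imwrite("pics/sidec.png",cv2.resize(a,None,fx=5.5,fy=5.5,interpolation=cv2.INTER_CUBIC))
```

```text
(no output)
```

View pics/topc.png

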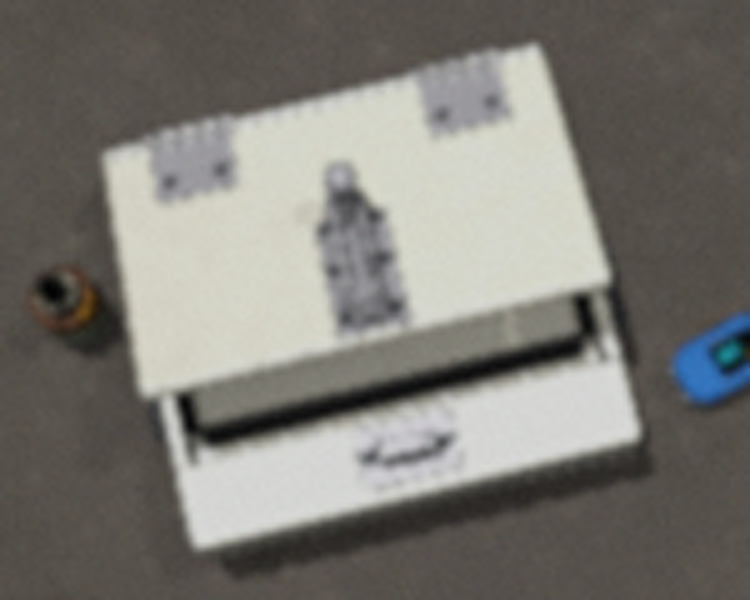

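View pics/sidec.png

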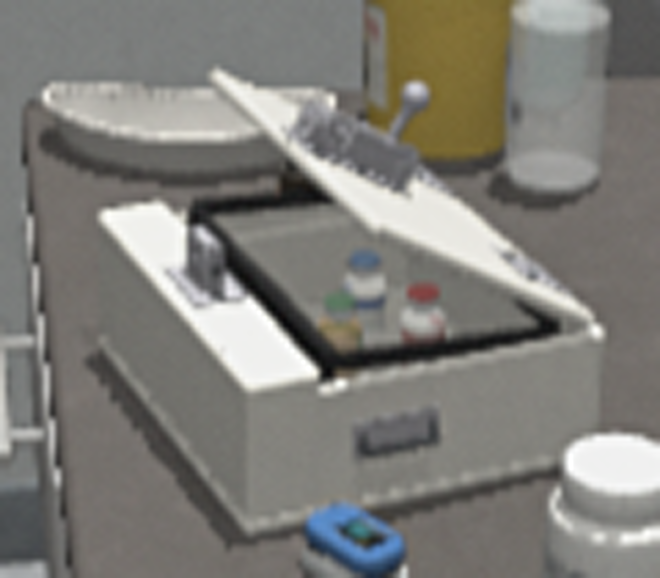

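```bash
cat > h.py <<'E'
import numpy as np
from scipy.spatial.transform import Rotation as Rn
def lidpt(r,y,h,phi): return np.array([94-r*np.cos(phi)+h*np.sin(phi), y, 81+r*np.sin(phi)+h*np.cos(phi)])
def world(p,c): # c=(x,y,yaw)
    return Rn.from_euler('z',c[2]).apply(p)+[c[0],c[1],0]
def proj(cal,X):
    p=cal["R"]@X+cal["t"]; q=cal["mtx"]@p; return q[:2]/q[2]
E
python3 - <<'E'
from cell import robot
from h import *
from scipy.optimize import least_squares
T,S=robot.calibration("top"),robot.calibration("side")
for C in(T,S): C["R"]=np.array(C["R"])
t=lambda x,y:(225+(x+.5)/5-.5,190+(y+.5)/5-.5)
s=lambda x,y:(250+(x+.5)/5.5-.5,180+(y+.5)/5.5-.5)
P=lambda *a:(lambda f:np.array(a,float)); L=lambda r,y,h:(lambda f:lidpt(r,y,h,f))
D=[(T,t(195,548),P(-105,115,90)),(T,t(641,437),P(-105,-115,90)),(T,t(145,393),L(154,115,9)),(T,t(610,285),L(154,-115,9)),(T,t(341,177),L(96,0,59)),
(S,s(103,213),P(-105,115,90)),(S,s(248,390),P(-105,-115,90)),(S,s(250,528),P(-105,-115,0)),(S,s(416,96),L(96,0,59)),(S,s(215,71),L(154,115,9)),(S,s(378,228),L(154,-115,9))]
f=lambda v:np.concatenate([proj(C,world(g(v[3]),v[:3]))-p for C,p,g in D])
r=least_squares(f,[600,60,.2,.6],x_scale=[100,100,.1,.1],loss='soft_l1')
print(r.x,np.round(f(r.x).reshape(-1,2),1).tolist())
v=r.x;print("knob",world(lidpt(96,0,59,v[3]),v),"lidpress",world(lidpt(134,70,9,v[3]),v),"strike",world(np.array([-82,0,90]),v))
E
```

```text
[ 5.14755725e+02 -1.96544623e+01  2.67473340e-01  5.15757817e-01] [[-0.3, -1.1], [0.5, -1.1], [-0.3, -0.5], [0.8, -1.9], [-0.0, -0.2], [-1.4, -1.0], [-0.3, -1.1], [-0.7, 1.4], [-0.8, 0.5], [-1.5, -0.1], [-0.6, 0.1]]
knob [552.93432307  -9.1920053  179.67188013] lidpress [478.76930076  43.064671   154.9172998 ] strike [435.67150068 -41.32669057  90.        ]
```

```bash
cat >> h.py <<'E'
from cell import robot
C=np.array([514.76,-19.65,.2675])
PHI0=.516
A=(C[2]-np.pi+np.pi/2)/2
Q=np.array([np.cos(A),np.sin(A),0,0])   # tool down, closing line along chest x
def W(p): return world(np.asarray(p,float),C)
def ch(X): return Rn.from_euler('z',-C[2]).apply(np.asarray(X)-[C[0],C[1],0])
def st(m=""):
    o=robot.get_obs(); print(m,"t%.1f"%o["time_s"],"tcp",np.round(ch(o["eef_pos"]),1),"F",np.round(Rn.from_euler('z',-C[2]).apply(o["ft_force"]),1),"w%.1f g%.1f"%(o["width"],o["grasp_force"])); return o
E
python3 - <<'E'
from h import *
import h
p=W(lidpt(128,70,45,PHI0)+[0,0,60])
js=[]
for d in(0,np.pi/2):
    a=h.A+d; q=np.array([np.cos(a),np.sin(a),0,0]); j=robot.ik(p,q); print(d,None if j is None else np.round(j,2))
E
```

```text
0 [-0.02  0.29  1.6  -0.    1.25  2.85]
1.5707963267948966 [-0.02  0.29  1.6  -0.    1.25 -0.29]
```

```bash
sed -i 's|^A=.*|A=(C[2]+np.pi/2)/2|' h.py
python3 - <<'E'
from h import *
import cv2
robot.command_gripper(0)
robot.line_to([159.3,-604.3,260])
robot.move_to(W(lidpt(128,70,9,PHI0)+[0,0,45]),Q); st("above")
for f in (.5,.35,.2,.1,.075):
    b=robot.line_to(W(lidpt(126,70,9,f)+[0,0,13*np.tan(f)]),until_force=25); st(f"{f} {b}")
b=robot.line_to(W(lidpt(126,70,9,.045)),max_speed=40,until_force=8); st(f"press {b}")
robot.wait(.3); st()
robot.line_to(W(lidpt(126,70,9,.0)+[0,0,60])); st("up")
robot.line_to(W(lidpt(126,70,9,.0)+[-20,20,120]))
a=robot.grab_frame("top")[:,:,::-1]; b=robot.grab_frame("side")[:,:,::-1]
k=lambda x,r,c:cv2.resize(x[r:r+120,c:c+130],(400,370),interpolation=cv2.INTER_CUBIC)
cv2.imwrite("pics/c1.png",np.hstack([k(a,190,240),k(b,170,250)]))
E
```

```text
above t4.5 tcp [-12.8  69.4 197. ] F [-0.3  0.1 -0.3] w0.2 g0.0
0.5 False t4.9 tcp [-12.4  69.7 156.5] F [-0.3  0.3  0.9] w0.5 g0.0
0.35 False t5.2 tcp [-21.2  69.9 138.1] F [ 0.4 -0.2  0.4] w0.4 g0.0
0.2 False t5.5 tcp [-27.4  70.  118.1] F [ 0.4 -0.4  1.3] w0.3 g0.0
0.1 False t5.8 tcp [-30.2  70.  104.4] F [ 0.4 -0.7 -0.1] w0.3 g0.0
0.075 False t6.0 tcp [-30.7  70.  100.7] F [0.4 0.1 0.5] w0.5 g0.0
press False t6.3 tcp [-31.   69.9  95.7] F [ 0.6 -0.4  4.4] w0.2 g2.3
 t6.6 tcp [-31.1  69.9  95.8] F [ 3.  -0.8  4.3] w0.6 g2.2
up t7.1 tcp [-32.4  70.1 149.5] F [-0.   0.4 -0.4] w0.3 g0.0
```

View pics/c1.png

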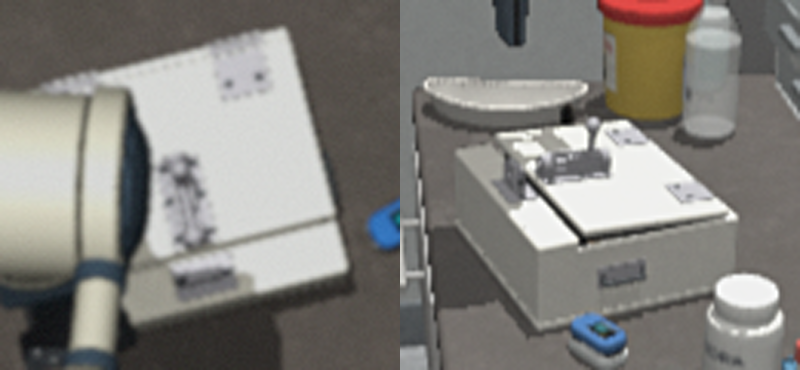

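Run:
```python
from h import *
for n,p in(("top",(299.5,242.9)),("side",(312.4,209.6))):
    c=robot.calibration(n); print(n,proj(c,W(lidpt(96,0,59,.063)))-p)
robot.command_gripper(45)
k=lidpt(96,0,59,.063)
robot.move_to(W(k+[0,0,40]),Q); st()
b=robot.line_to(W(k+[0,0,-13]),max_speed=100,until_force=6); st(f"down {b}")
robot.command_gripper(0); o=st("grip")
robot.wait(.2); st()
```

```text
top [-2.25834095 -0.65863552]
side [0.38946571 0.10834393]
 t9.1 tcp [  1.8  -0.6 185.4] F [-0.9  1.  -1. ] w45.1 g0.0
down False t9.8 tcp [  2.1   0.2 133.4] F [ 0.7 -0.1  0.2] w44.8 g0.0
grip t10.4 tcp [  0.4   0.2 133. ] F [-11.   -0.6   9.1] w13.9 g30.0
 t10.6 tcp [  0.4   0.2 133. ] F [-9.3 -0.8  9. ] w13.9 g30.0
```

```bash
cat >> h.py <<'E'
from scipy.optimize import fsolve
DX,DZ=0.,-13.
def tcp(phi,s): return lidpt(96+s,0,59,phi)+[DX,0,DZ]   # chest frame, s in mm
def inv(): # (phi,s) from measured TCP
    p=ch(robot.get_obs()["eef_pos"]); return fsolve(lambda v:(tcp(v[0],v[1]*100)-p)[[0,2]],[.06,.1])*[1,100]
def go(phi,s,m="",v=30,uf=None,y=0):
    b=robot.line_to(W(tcp(phi,s)+[0,y,0]),max_speed=v,until_force=uf); o=st(f"{m} cmd {phi:.3f},{s:.1f} {b}"); print("   phi,s",np.round(inv(),4)); return b
E
python3 - <<'E'
from h import *
print(inv())
go(.06,1.5,"relax"); go(.06,0,"back",10); go(.06,-1.5,"stop",10)
E
```

```text
[0.0623785  1.49786293]
relax cmd 0.060,1.5 False t10.8 tcp [ -0.   -0.  132.9] F [-3.4 -0.2  6.8] w13.9 g30.0
   phi,s [0.062 1.885]
back cmd 0.060,0.0 False t11.1 tcp [3.000e-01 1.000e-01 1.327e+02] F [-9.5 -1.1 12.8] w13.7 g30.0
   phi,s [0.0599 1.3975]
stop cmd 0.060,-1.5 False t11.4 tcp [  0.6   0.4 132.5] F [-17.8  -2.6  16.5] w13.8 g30.0
   phi,s [0.0579 0.9814]
```

```bash
sed -i 's/^DX,DZ=0./DX,DZ=-2.1/' h.py
python3 - <<'E'
from h import *
go(.057,2,"rel"); go(.057,10,"slide",60,8); go(.057,17,"slide",60,8)
go(.057,23.5,"feel",12,6)
E
```

```text
rel cmd 0.057,2.0 False t11.8 tcp [-2.400e+00 -1.000e-01  1.328e+02] F [-1.2 -0.6  5.3] w13.7 g30.0
   phi,s [0.0602 2.0226]
slide cmd 0.057,10.0 False t12.0 tcp [-11.   -0.  133.1] F [-1.9 -0.9  5.4] w13.6 g30.0
   phi,s [ 0.0586 10.5393]
slide cmd 0.057,17.0 False t12.3 tcp [-18.3   0.  133.4] F [-1.6 -0.2  5.8] w13.8 g30.0
   phi,s [ 0.0575 17.7375]
feel cmd 0.057,23.5 True t12.8 tcp [-2.230e+01 -1.000e-01  1.338e+02] F [2.2 0.6 2.9] w13.8 g30.0
   phi,s [ 0.0582 21.8671]
```

Run:
```python
from h import *
phi=.057
while phi>-.004:
    phi-=.004
    go(phi,23,"",15)
    o=robot.get_obs(); F=Rn.from_euler('z',-C[2]).apply(o["ft_force"])
    if inv()[1]>22.75 or F[0]>14 or F[2]>35: break
```

```text
cmd 0.053,23.0 False t13.0 tcp [-22.6  -0.4 133.7] F [ 7.6 -0.2  6.3] w13.8 g30.0
   phi,s [ 0.0572 22.094 ]
 cmd 0.049,23.0 False t13.3 tcp [-22.6  -0.5 133.4] F [ 7.7 -0.   7.3] w13.7 g30.0
   phi,s [ 0.0548 21.9177]
 cmd 0.045,23.0 False t13.5 tcp [-22.7  -0.6 133. ] F [ 6.3 -0.2  9.3] w14.0 g30.0
   phi,s [ 0.0517 21.8487]
 cmd 0.041,23.0 False t13.8 tcp [-22.9  -0.7 132.6] F [6.3 0.2 9.6] w13.8 g30.0
   phi,s [ 0.0484 21.8124]
 cmd 0.037,23.0 False t14.0 tcp [-23.3  -0.6 132.1] F [ 7.  -1.  10.2] w14.0 g30.0
   phi,s [ 0.0436 21.9186]
 cmd 0.033,23.0 False t14.3 tcp [-24.5  -0.4 131.4] F [ 2.6 -0.4 11.1] w13.6 g30.0
   phi,s [ 0.0371 22.6614]
 cmd 0.029,23.0 False t14.5 tcp [-24.8  -0.4 130.9] F [ 1.4  0.4 11.1] w13.8 g30.0
   phi,s [ 0.0332 22.7174]
 cmd 0.025,23.0 False t14.8 tcp [-25.   -0.4 130.5] F [ 2.6 -0.5 12. ] w14.1 g30.0
   phi,s [ 0.0298 22.6737]
 cmd 0.021,23.0 False t15.0 tcp [-25.2  -0.4 130.1] F [ 1.7 -0.4 13.3] w13.9 g30.0
   phi,s [ 0.0261 22.6607]
 cmd 0.017,23.0 False t15.3 tcp [-25.3  -0.5 129.8] F [ 0.6 -0.7 16.1] w13.8 g30.0
   phi,s [ 0.0238 22.5867]
 cmd 0.013,23.0 False t15.5 tcp [-25.3  -0.6 129.6] F [ 0.5 -0.3 19.7] w13.9 g30.0
   phi,s [2.18000e-02 2.24789e+01]
 cmd 0.009,23.0 False t15.8 tcp [-25.2  -0.8 129.3] F [ 1.1 -0.8 23.9] w13.7 g30.0
   phi,s [1.99000e-02 2.22887e+01]
 cmd 0.005,23.0 False t16.0 tcp [-25.1  -1.  129.1] F [ 1.9 -1.3 28.3] w13.7 g30.0
   phi,s [1.79000e-02 2.21203e+01]
 cmd 0.001,23.0 False t16.3 tcp [-25.1  -1.1 128.9] F [ 1.5 -1.1 31.1] w13.5 g30.0
   phi,s [1.6100e-02 2.1927e+01]
 cmd -0.003,23.0 False t16.5 tcp [-25.   -1.3 128.7] F [ 1.4 -2.5 35.4] w13.7 g30.0
   phi,s [1.43000e-02 2.17699e+01]
```

Run:
```python
from h import *
go(.010,23,"up",30); go(.020,23,"up",30); go(.027,23,"up",30)
b=go(.027,26,"in",15,8)
if not b: go(.027,30,"in",20,8)
```

```text
up cmd 0.010,23.0 False t16.8 tcp [-25.   -0.8 129.4] F [ 2.7 -1.1 22.9] w13.7 g30.0
   phi,s [2.07000e-02 2.21857e+01]
up cmd 0.020,23.0 False t17.0 tcp [-25.1  -0.5 130.1] F [ 2.1 -1.7 14.3] w13.7 g30.0
   phi,s [ 0.0261 22.5776]
up cmd 0.027,23.0 False t17.3 tcp [-25.   -0.3 130.7] F [ 1.9 -1.  10.5] w13.7 g30.0
   phi,s [ 0.031  22.7368]
in cmd 0.027,26.0 False t17.6 tcp [-28.2  -0.3 130.7] F [-0.1  0.1 12. ] w13.8 g30.0
   phi,s [ 0.0304 25.977 ]
in cmd 0.027,30.0 False t18.0 tcp [-32.3  -0.3 130.8] F [-0.6 -0.5 12.4] w13.5 g30.0
   phi,s [ 0.0305 30.0627]
```

Run:
```python
from h import *
go(.027,34,"in",20,8)
go(.027,40,"home",12,8)
robot.wait(.3); st()
```

```text
in cmd 0.027,34.0 False t18.3 tcp [-36.3  -0.3 130.9] F [-0.1 -0.7 13.3] w14.0 g30.0
   phi,s [3.03000e-02 3.40792e+01]
home cmd 0.027,40.0 True t18.7 tcp [-38.   -0.7 131.4] F [ 3.1 -0.4  6.9] w13.8 g30.0
   phi,s [3.33000e-02 3.59038e+01]
 t19.0 tcp [-38.   -0.7 131.4] F [1.3 0.3 6.7] w13.9 g30.0
```

Run:
```python
from h import *
go(.030,38,"home",10,9)
robot.wait(.2); p0=ch(robot.get_obs()["eef_pos"]); phi,s=inv(); print(phi,s)
def turn(th,s,v=40,uf=15):
    p=lidpt(96+s,-36*np.sin(th),23+36*np.cos(th),.031)+[DX,0,DZ]
    b=robot.line_to(W(p),max_speed=v,until_force=uf); st(f"th {th} {b}"); return b
for th in(.1,.25,.4,.6):
    if turn(th,37): break
```

```text
home cmd 0.030,38.0 True t19.2 tcp [-37.9  -0.8 131.6] F [3.1 0.4 5.8] w13.7 g30.0
   phi,s [3.54000e-02 3.59394e+01]
0.035323060520353375 35.94708126962601
th 0.1 False t19.7 tcp [-38.1  -4.  131.3] F [7.8 1.5 3.9] w13.7 g30.0
th 0.25 False t20.0 tcp [-38.1  -9.3 130.2] F [8.6 0.9 1.1] w13.7 g30.0
th 0.4 False t20.2 tcp [-38.1 -14.3 128.4] F [9.6 0.8 0.7] w13.5 g30.0
th 0.6 False t20.6 tcp [-38.2 -20.6 124.9] F [9.  2.4 0.1] w14.0 g30.0
```

```bash
cat >> h.py <<'E'
def turn(th,s,v=40,uf=15):
    p=lidpt(96+s,-36*np.sin(th),23+36*np.cos(th),.031)+[DX,0,DZ]
    b=robot.line_to(W(p),max_speed=v,until_force=uf); st(f"th {th} {b}"); return b
E
python3 - <<'E'
from h import *
for th in(.8,1.0,1.2,1.35,1.45):
    if turn(th,36.5): break
E
```

```text
th 0.8 False t20.9 tcp [-38.3 -26.  120.2] F [6.4 1.2 1.6] w13.5 g30.0
th 1.0 False t21.2 tcp [-38.4 -30.5 114.5] F [6.5 1.2 1. ] w13.8 g30.0
th 1.2 False t21.6 tcp [-38.7 -33.8 108.1] F [7.  0.1 1.2] w13.6 g30.0
th 1.35 False t21.9 tcp [-38.8 -35.5 102.9] F [7.  0.7 1.4] w13.9 g30.0
th 1.45 False t22.1 tcp [-38.9 -36.2  99.3] F [ 7.  -0.8  0.5] w13.6 g30.0
```

Run:
```python
from h import *
import cv2
robot.command_gripper(23); st("open")
p=lidpt(96+36,-36,23,.031)+[DX,0,0]
robot.line_to(W(p+[0,0,45])); robot.command_gripper(0)
b=robot.line_to(W(p+[0,0,12]),max_speed=60,until_force=6); st(f"near {b}")
if not b: b=robot.line_to(W(p+[0,0,3]),max_speed=15,until_force=8); st(f"press {b}")
robot.line_to(W(p+[0,0,60])); robot.move_to(W([-180,-60,250]),Q); st("away")
a=robot.grab_frame("top")[:,:,::-1]; b=robot.grab_frame("side")[:,:,::-1]
k=lambda x,r,c:cv2.resize(x[r:r+90,c:c+96],(400,375),interpolation=cv2.INTER_CUBIC)
cv2.imwrite("pics/c2.png",np.hstack([k(a,210,255),k(b,185,265)]))
```

```text
open t22.5 tcp [-40.2 -35.5  99.2] F [0.2 0.  0.1] w23.4 g0.0
near False t24.2 tcp [-39.3 -36.  120. ] F [ 0.1  0.2 -0.1] w0.6 g0.0
press True t24.6 tcp [-38.9 -36.4 116.6] F [-1.6 -1.8  9.6] w0.8 g4.6
away t25.8 tcp [-179.9  -60.1  249.5] F [ 0.5 -0.4 -1. ] w0.4 g0.0
```

View pics/c2.png

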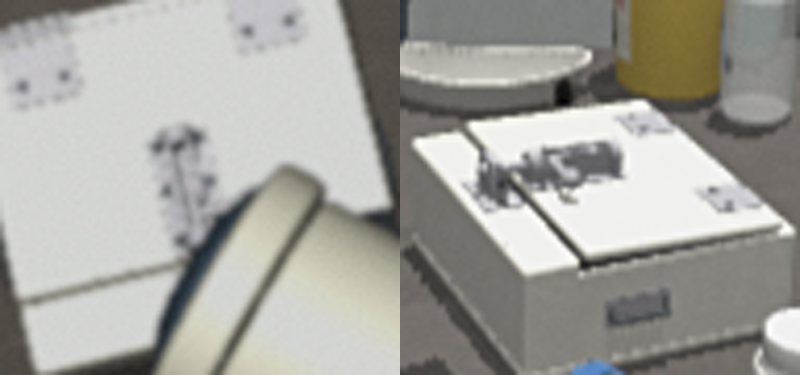

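The picture shows the handle flat (knob at about (568,195) in the side half), the rod through the strike and the lid held down. The knob's top also felt at the flat height of 116.6 mm.

```bash
python3 -c "
from h import *
print(robot.close_job())"
```

```text
the job is handed in; nothing more can be done
None
```

I closed the lid, felt the bolt into the keeper and slid it fully home, turned the handle down flat in its notch, and handed the job in with the gripper clear at about 26 s; no verdict was returned.

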